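# Clear the slide tray into the discard box

## Robot

A 6-joint arm with a two-finger parallel gripper is mounted at the origin on the work surface. World frame = base frame: x ahead of the robot, y to its left, z up, the work surface at z = 0. Lengths are in m, angles in degrees, forces in N, time in s.
With the tool pointing down it reaches from about 0.35 to 0.875 m from the base axis. Payload 4.2 kg.
Tool frame: the origin (TCP) lies at the very end of the fingers, on their centre line; the grasp point (between the pads) lies 19 mm behind it; z points along the fingers, y is the line along which they close (so a half turn about z gives the same grasp; the last joint's range is limited). The gripper opens to 87 mm and grips with 3 to 60 N. Pads are 19 mm wide; open, the fingers measure 117 mm over their backs; the gripper's body (75 mm by 190 mm) begins 51 mm behind the grasp point.
Start: joints at [-55.543, 22.042, 0.453, 0, -68.411, -14.817], TCP at [0.21, -0.589, 0.223] pointing down, gripper open.
Joint ranges: [-179.83, 179.83], [-69.29, 118.12], [-61.27, 80.66], [-181.25, 117.63], [-171.15, -9.14], [-177.46, 177.46]. Speed limits (degrees/s): [159.86, 159.86, 180, 180, 180, 180].

## Interface

Orientations are given as a 3x3 rotation matrix whose columns are the frame's x, y, z axes.
In Python, from station import r gives the robot as it stands.
- The arm moves only by the tool jog_arm, never from a script. Its argument "plan" is text: rows parted by semicolons, each of 7 numbers parted by spaces: the shift along the tool's x, y, z normalised to -1 to 1, where 1 is 0.025 m, then the turn, a rotation vector about the tool's x, y, z normalised to -1 to 1, where 1 is 8 degrees, then the closure, from -1 (fully open) to 1 (shut). A call has exactly 10 rows; each row shifts and turns the commanded pose from where the row before left it, along the tool's axes as they then stand; what a row does not reach is not made up. A row lasts 1/10 s, in which the tool goes at most 50 mm and 8.59 degrees, less where a joint would pass 70% of its speed; a pose out of reach is approached as far as the arm can. A call with a number of a shift or a turn outside -1 to 1 is refused whole. A call with a gripper value outside its range is refused whole. The fingers move at their own pace and stop on an object; the grip force is fixed at half the most. Time passes only in rows, so rows that do not move let the fingers close, or fill a call up. It gives the time, the measured TCP pose, the force, the opening and the grip force at its end, in the units of the state.
- r.sense(): the state, without advancing time (a new reading comes with each control period).
- r.capture(name): name is "side" or "top"; returns (picture, depth): 420x560x3 uint8, red, green, blue; 420x560 float32, m along the optical axis (not along the pixel's ray), 0 where there is no reading.
- r.get_calibration(name): a dict with "mtx" (3x3 intrinsics, pixels), "extrinsics" (4x4, takes a point from camera to world coordinates). Camera axes: x right, y up, looking along -z (the intrinsics and any distortion apply to the point x, -y, -z); pixel columns grow to the right and rows downward; lengths in m; the calibration is good to about 2 mm. A picture is of the moment at which its call begins. get_calibration takes no time and is no camera call.
- r.finish_job(): hands the job in; it is judged then, once.
The state is a dict: "time_s": time; "joints": joint angles; "joint_velocities": joint speeds; "effort": joint torques, N m; "tcp_pos": TCP position; "ee_rot": TCP orientation; "wrist_force": force on the tool from outside, world axes, zero at the start; "moment": the same for the moment, N m; "gripper_width": opening from 0.0 (shut) to 1.0 (fully open); "gripper_force": force on a finger pad.
Only numpy, scipy, OpenCV 4.12 (cv2) and the standard library are available. Lean on these libraries where they do the work, as an engineer would, in place of code of your own. Each camera call takes 0.05 s, during which the arm holds its last target. There are 200 camera calls.

## Task

Take the forceps off the steel tray and lay them flat inside the blue instrument dish. Then take the tray, which has a slanted black handle, and tip it so that the three slide mailers slide off its open end into the yellow discard box, without gripping or pushing the mailers with the gripper. Finally set the empty tray down flat in the middle of the green mat again, without dropping it, and leave the bottle, the petri dish and the carton where they are.

Things in the scene. Friction and masses are not known exactly. Their poses are not given: they have to be found in the camera images.
- tray: Steel tray with loose pieces on it, 180 mm long (its x), 126 mm wide (its y), 34 mm high; floor, side and rear walls are 4 mm thick. The end at +x is open, with no wall or lip; the black handle is at the -x end. Origin: centre of the underside; z up. About 0.25 kg.
- tray_grip (a point): Point to grip on the black handle: a flat plate 8 mm thick, 70 mm wide (along the tray's y), rising from the rear wall and leaning back 30 degrees from upright, away from the tray (it rises along (-0.5, 0, 0.866) in the tray's frame). Point: mid-thickness, mid-width, 20 mm below the plate's upper edge, at (-0.1105, 0, 0.069) in the tray's frame; axes as the tray's.
- tray_lip (a point): Middle of the tray's open end, on the top of its floor: (0.09, 0, 0.004) in the tray's frame; axes as the tray's.
- mailer0: Slide mailer: closed orange plastic box with a white end, 64 x 30 x 18 mm, loose on the tray floor, long side (its x) about along the tray. Origin: centre of the underside.
- mailer1: Second slide mailer, the same.
- mailer2: Third slide mailer, the same.
- forceps: Dark steel forceps, 150 mm long (its x, points to +x), 12 mm wide (its y) at the middle and 10 mm thick (its z), laid across the tray on its two side walls, about 12 mm clear of the mailers. Origin: the middle of the forceps, half way up their thickness.
- box: Yellow discard box, open on top, fixed, 200 x 200 mm and 100 mm high, walls 5 mm. Origin: centre of the underside; x and y along its sides, z up.
- dish: Blue instrument dish, open on top, fixed, 200 mm (its x) by 85 mm (its y), 22 mm high, walls and floor 4 mm. Origin: centre of the underside.
- mat: Green bench mat, fixed, 260 mm (its x) by 190 mm (its y), 3 mm thick, under the tray. Origin: centre of the underside.
- bottle: Amber reagent bottle, 64 mm across, 150 mm high, bystander. Origin: centre of the underside.
- petri: Petri dish with lid, 94 mm across, 28 mm high, bystander. Origin: centre of the underside.
- carton: White and green carton, 60 x 140 x 35 mm, bystander. Origin: centre of the underside.
There are look-alikes about, which are no part of the job. Several things look just like the dish: the one meant starts farthest to the robot's right. There is more than one size of the forceps; the job needs the larger.

How it is judged:
By the outcome, as a careful person would: the job done as asked, in the order asked, and still so for the second after the job is handed in, with the robot touching nothing.
It also fails if it takes over 72 s, if anything falls off the work surface, if the arm or the gripper's body presses on something with over 40 N, if the wrist force passes 120 N, or if a joint passes its speed limit or range.

## Working session

There is one attempt and no reset: what is moved stays moved. The work goes in short steps, Python scripts to look and compute and a tool call to move; the robot and the scene stay as the last step left them, time stands still between calls to the robot, and variables do not carry over. Pictures are saved under pics/ and viewed, at most 11 in all, crops included, and the job is handed in when it is done.

Besides the shell and the picture viewer there is one more tool, called after "Call:" in YAML: its name, and indented under it one key for each argument. jog_arm: Moves the arm, as the interface text tells. Scaled input: -1 to 1 covers 0.025 m each way for a shift and 8 degrees each way for a turn. Its arguments: {"type":"object","properties":{"plan":{"type":"string"}},"required":["plan"]}

```bash
ls; mkdir -p pics; python3 - <<'E'
from station import r
import cv2,numpy as np
s=r.sense();print(s['time_s'],s['tcp_pos'],s['ee_rot'])
for n in('top','side'):
    p,d=r.capture(n);np.savez('pics/%s0.npz'%n,p=p,d=d);cv2.imwrite('pics/%s0.png'%n,p[:,:,::-1])
    c=r.get_calibration(n);print(n,c)
E
```

```text
pics
0.0 [ 0.20990177 -0.58803868  0.22146022] [[-9.41878491e-01 -3.35952786e-01 -7.96034767e-04]
 [-3.35953723e-01  9.41876270e-01  2.04628161e-03]
 [ 6.23122483e-05  2.19477948e-03 -9.99997590e-01]]
top {'mtx': array([[481.21536134,   0.        , 276.93952512],
       [  0.        , 481.21536134, 210.38875704],
       [  0.        ,   0.        ,   1.        ]]), 'extrinsics': array([[ 0.02496615,  0.98829358, -0.15050745,  0.33065273],
       [-0.99930047,  0.02886526,  0.02377735,  0.01099059],
       [ 0.02784344,  0.14980854,  0.98832289,  1.18325499],
       [ 0.        ,  0.        ,  0.        ,  1.        ]])}
side {'mtx': array([[508.37473409,   0.        , 274.79647189],
       [  0.        , 508.37473409, 213.68701054],
       [  0.        ,   0.        ,   1.        ]]), 'extrinsics': array([[-0.97375943,  0.12887708, -0.18757203,  0.28959455],
       [-0.22712983, -0.49853991,  0.83658233,  1.0157609 ],
       [ 0.01430415,  0.85723314,  0.51472977,  0.70028542],
       [ 0.        ,  0.        ,  0.        ,  1.        ]])}
```

View pics/top0.png

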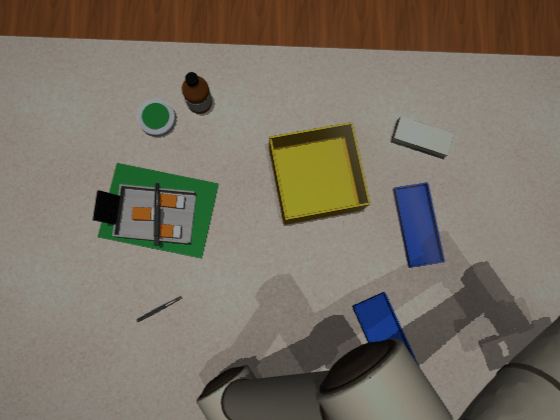

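View pics/side0.png

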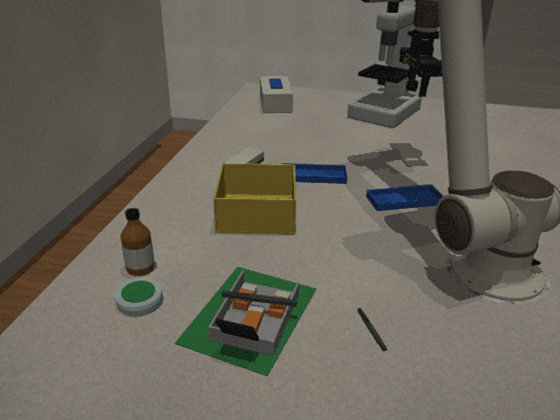

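The top view shows the tray on the mat at (157,214), with its handle at the left (105,208) and its open end at about (195,216). The large forceps lie across the tray at col 157, and smaller ones are loose at (160,309). The box is at (319,173). There are two blue dishes, at (418,225) and (385,325), the second partly hidden by the arm.

```bash
cat > h.py <<'E'
import cv2,numpy as np
from station import r
def ray(n,uv,z):
    c=r.get_calibration(n);K=c['mtx'];E=c['extrinsics']
    uv=np.atleast_2d(np.asarray(uv,float))
    d=np.c_[(uv[:,0]-K[0,2])/K[0,0],-(uv[:,1]-K[1,2])/K[1,1],-np.ones(len(uv))]@E[:3,:3].T
    t=E[:3,3];return t+d*((z-t[2])/d[:,2])[:,None]
def proj(n,P):
    c=r.get_calibration(n);K=c['mtx'];E=c['extrinsics']
    q=(np.atleast_2d(P)-E[:3,3])@E[:3,:3]
    return np.c_[K[0,2]+K[0,0]*q[:,0]/-q[:,2],K[1,2]+K[1,1]*q[:,1]/q[:,2]]
def blobs(n,p,lo,hi,z,amin=60,roi=None):
    """HSV mask -> list of (centre, (long,short), direction of long side deg) on plane z"""
    m=cv2.inRange(cv2.cvtColor(p,cv2.COLOR_RGB2HSV),lo,hi)
    if roi: k=np.zeros_like(m);k[roi[1]:roi[3],roi[0]:roi[2]]=255;m&=k
    out=[]
    for c in cv2.findContours(m,cv2.RETR_EXTERNAL,cv2.CHAIN_APPROX_NONE)[0]:
        if cv2.contourArea(c)<amin: continue
        P=ray(n,c[:,0,:],z)[:,:2].astype(np.float32)
        b=cv2.boxPoints(cv2.minAreaRect(P*1000))/1000
        e=[b[1]-b[0],b[2]-b[1]];L=[np.linalg.norm(x) for x in e];i=int(L[1]>L[0])
        out.append((b.mean(0).round(4),(round(float(L[i]),3),round(float(L[1-i]),3)),round(float(np.degrees(np.arctan2(e[i][1],e[i][0])))%180,1)))
    return out
E
python3 - <<'E'
from h import *
p=np.load('pics/top0.npz')['p']
for nm,lo,hi,z,a,roi in [('blue',(105,120,40),(130,255,255),.022,60,None),('yellow',(22,120,60),(32,255,255),.1,60,None),('mat',(55,100,40),(85,255,255),.003,500,None),
  ('orange',(5,150,100),(18,255,255),.025,40,(100,150,220,260)),('dark',(0,0,0),(180,255,45),.042,40,(80,150,230,270)),('loosef',(0,0,0),(180,255,90),.005,30,(130,290,190,330))]:
    print(nm,*blobs('top',p,lo,hi,z,a,roi),sep='\n  ')
hsv=cv2.cvtColor(p,cv2.COLOR_RGB2HSV)
print(hsv[208,100],hsv[200,157],hsv[190,130])
cv2.imwrite('pics/c.png',cv2.resize(p[155:265,85:225,::-1],None,fx=5,fy=5,interpolation=cv2.INTER_CUBIC))
E
```

```text
blue
  (array([ 0.2231, -0.2767], dtype=float32), (0.173, 0.086), 24.7)
  (array([ 0.4842, -0.3647], dtype=float32), (0.199, 0.088), 10.0)
yellow
  (array([ 0.5909, -0.1083], dtype=float32), (0.204, 0.203), 12.2)
mat
  (array([0.5038, 0.2746], dtype=float32), (0.258, 0.189), 80.0)
  (array([0.7451, 0.2984], dtype=float32), (0.067, 0.065), 139.0)
orange
  (array([0.4511, 0.2478], dtype=float32), (0.029, 0.028), 178.4)
  (array([0.4911, 0.3108], dtype=float32), (0.043, 0.029), 91.6)
  (array([0.5248, 0.2485], dtype=float32), (0.039, 0.03), 91.7)
dark
  (array([0.4975, 0.3078], dtype=float32), (0.226, 0.144), 76.0)
loosef
  (array([0.2648, 0.2584], dtype=float32), (0.117, 0.01), 120.2)
[150  73   7] [30  6 86] [ 15   8 126]
```

View pics/c.png

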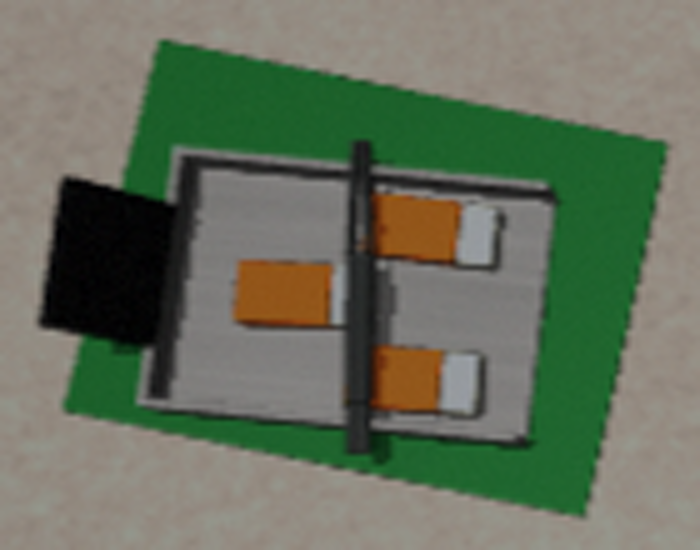

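The crop shows the three mailers with two near the open end, and the forceps running from px (157.4,183.6) to (156.4,245.6). The upper corners of the handle are at px (98,190.6) and (93,220).

```bash
python3 - <<'E'
from h import *
def c(x,y):return(85+x/5-.4,155+y/5-.4)
f=ray('top',[c(362,143),c(357,453)],.046);print('forceps',f.round(4),f.mean(0),np.linalg.norm(f[0]-f[1]),np.degrees(np.arctan2(*(f[0]-f[1])[1::-1])))
R=ray('top',[c(175,148),c(140,407)],.037);print('rear rim',R.round(4),R.mean(0),np.linalg.norm(R[0]-R[1]))
F=ray('top',[c(553,185),c(528,443)],.007);print('front',F.round(4),F.mean(0),np.linalg.norm(F[0]-F[1]))
H=ray('top',[c(63,178),c(40,326)],.0885);print('handle',H.round(4),H.mean(0),np.linalg.norm(H[0]-H[1]))
for a in(R,F,H): e=a[0]-a[1];print(np.degrees(np.arctan2(e[1],e[0]))-90)
d=np.load('pics/top0.npz')['d'];print([d[int(v),int(u)] for u,v in [c(359,298),c(100,250),c(450,300)]])
# loosely, handle by depth
K=r.get_calibration('top');K,E=K['mtx'],K['extrinsics']
v,u=np.mgrid[185:225,92:122];Z=d[185:225,92:122]
q=np.c_[((u-K[0,2])/K[0,0]*Z).ravel(),(-(v-K[1,2])/K[1,1]*Z).ravel(),-Z.ravel()]@E[:3,:3].T+E[:3,3]
h=q[(q[:,2]>.05)&(q[:,2]<.1)];print('handle depth',len(h),h.mean(0),h.max(0),h.min(0))
t=h[h[:,2]>.078];print(t.mean(0),cv2.minAreaRect((t[:,:2]*1000).astype(np.float32)))
g=h[(h[:,2]>.066)&(h[:,2]<.078)];print(g.mean(0),cv2.minAreaRect((g[:,:2]*1000).astype(np.float32)))
E
```

```text
forceps [[0.5613 0.2725 0.046 ]
 [0.4129 0.2656 0.046 ]] [0.48707944 0.26906725 0.046     ] 0.14857894360561436 2.6572366809213332
rear rim [[0.5579 0.3638 0.037 ]
 [0.4325 0.3711 0.037 ]] [0.49521052 0.36745458 0.037     ] 0.12559634177908435
front [[0.5509 0.1863 0.007 ]
 [0.4228 0.1919 0.007 ]] [0.48685525 0.18909349 0.007     ] 0.12822906784442267
handle [[0.5321 0.3978 0.0885]
 [0.4635 0.4027 0.0885]] [0.49783225 0.40024746 0.0885    ] 0.06876126630268034
-93.29815067176405
-92.54155697627486
-94.03371995619051
[np.float32(1.1435343), np.float32(1.1166183), np.float32(1.1822654)]
handle depth 553 [0.49659866 0.3866015  0.07386585] [0.53279557 0.40520759 0.09646084] [0.46165221 0.36854615 0.05009554]
[0.49733136 0.39439286 0.08654265] ((497.6493835449219, 394.4628601074219), (18.810375213623047, 70.0551986694336), 87.43891143798828)
[0.49510695 0.38535694 0.07231223] ((496.94451904296875, 384.83502197265625), (13.947407722473145, 69.92547607421875), 83.07787322998047)
```

Call:
jog_arm:
  plan: "-0.73 0.95 0 0 0 0 -1;-0.73 0.95 0 0 0 0 -1;-0.73 0.95 0 0 0 0 -1;-0.73 0.95 0 0 0 0 -1;-0.73 0.95 0 0 0 0 -1;-0.73 0.95 0 0 0 0 -1;-0.73 0.95 0 0 0 0 -1;-0.73 0.95 0 0 0 0 -1;-0.73 0.95 0 0 0 0 -1;-0.73 0.95 0 0 0 0 -1"

```text
time_s: 1.1
tcp_pos: [0.3021, -0.3023, 0.2223]
ee_rot: [[-0.942, -0.336, -0.0], [-0.336, 0.942, 0.0], [0.0, 0.001, -1.0]]
wrist_force: [0.1, 1.5, -0.2]
gripper_width: 1.0
gripper_force: 0.0
```

Call:
jog_arm:
  plan: "-0.73 0.95 0 0 0 0 -1;-0.73 0.95 0 0 0 0 -1;-0.73 0.95 0 0 0 0 -1;-0.73 0.95 0 0 0 0 -1;-0.73 0.95 0 0 0 0 -1;-0.73 0.95 0 0 0 0 -1;-0.73 0.95 0 0 0 0 -1;-0.73 0.95 0 0 0 0 -1;-0.73 0.95 0 0 0 0 -1;-0.73 0.95 0 0 0 0 -1"

```text
time_s: 2.1
tcp_pos: [0.394, -0.0173, 0.2224]
ee_rot: [[-0.942, -0.336, -0.0], [-0.336, 0.942, 0.0], [0.0, 0.0, -1.0]]
wrist_force: [0.9, 0.0, 0.5]
gripper_width: 1.001
gripper_force: 0.0
```

Call:
jog_arm:
  plan: "-0.73 0.95 0 0 0 0 -1;-0.73 0.95 0 0 0 0 -1;-0.73 0.95 0 0 0 0 -1;-0.73 0.95 0 0 0 0 -1;-0.73 0.95 0 0 0 0 -1;-0.73 0.95 0 0 0 0 -1;-0.73 0.95 0 0 0.4 0 -1;-0.73 0.95 0 0 0 0 -1;-0.73 0.95 0 0 0 0 -1;0 0 0 0 0 0 -1"

```text
time_s: 3.1
tcp_pos: [0.4777, 0.2406, 0.2192]
ee_rot: [[-0.94, -0.338, -0.053], [-0.338, 0.941, -0.019], [0.057, -0.0, -0.998]]
wrist_force: [-0.6, -0.1, 0.1]
gripper_width: 0.999
gripper_force: 0.0
```

```bash
cat >> h.py <<'E'
from scipy.spatial.transform import Rotation as Ro
def go(pos,rot):
    """total shift then total turn (units) from measured pose to target"""
    s=r.sense();A=np.array(s['ee_rot']);p=np.array(s['tcp_pos'])
    print('t',s['time_s'],'shift',((A.T@(np.array(pos)-p))/.025).round(2),'turn',(np.degrees(Ro.from_matrix(A.T@rot).as_rotvec())/8).round(2))
def down(a,tilt=0):
    """tool y at world angle a deg, tool z down, then tilted by turning about tool x"""
    a=np.radians(a);y=np.array([np.cos(a),np.sin(a),0]);z=np.array([0,0,-1.]);M=np.c_[np.cross(y,z),y,z]
    return M@Ro.from_euler('x',tilt,degrees=True).as_matrix()
E
python3 - <<'E'
from h import *
p,d=r.capture('top');cv2.imwrite('pics/top1.png',p[:,:,::-1])
print(*blobs('top',p,(105,120,40),(130,255,255),.022),sep='\n')
go([.487,.269,.13],down(92.7))
E
```

```text
(array([ 0.2107, -0.2824], dtype=float32), (0.201, 0.086), 24.8)
(array([ 0.4841, -0.3642], dtype=float32), (0.199, 0.088), 10.6)
t 3.15 shift [-0.99  0.99  3.52] turn [-0.07 -0.41  2.13]
```

View pics/top1.png

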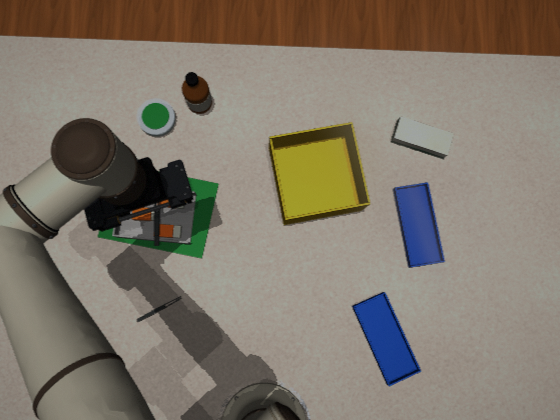

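The top view shows two blue dishes, at (418,225) and (386,338). The right-most is at y = -0.364, and that is the target.

Call:
jog_arm:
  plan: "-0.25 0.25 0.88 0 0 0 -1;-0.25 0.25 0.88 0 0 0 -1;-0.25 0.25 0.88 0 0 0 -1;-0.25 0.25 0.88 0 0 0 -1;0 0 0 -0.02 -0.14 0.71 -1;0 0 0 -0.02 -0.14 0.71 -1;0 0 0 -0.02 -0.14 0.71 -1;0 0 0 0 0 0 -1;0 0 0 0 0 0 -1;0 0 0 0 0 0 -1"

```text
time_s: 4.15
tcp_pos: [0.4876, 0.268, 0.1315]
ee_rot: [[-0.999, -0.046, 0.003], [-0.046, 0.999, 0.001], [-0.003, 0.001, -1.0]]
wrist_force: [0.0, -0.9, -0.2]
gripper_width: 0.999
gripper_force: 0.0
```

```bash
python3 - <<'E'
from h import *
go([.487,.269,.034],down(92.7))
E
```

```text
t 4.15 shift [0.03 0.04 3.9 ] turn [ 0.01  0.02 -0.01]
```

Call:
jog_arm:
  plan: "0.03 0.04 0.8 0 0 0 -1;0 0 0.8 0 0 0 -1;0 0 0.8 0 0 0 -1;0 0 0.8 0 0 0 -1;0 0 0.5 0 0 0 -1;0 0 0.2 0 0 0 -1;0 0 0 0 0 0 -1;0 0 0 0 0 0 -0.3;0 0 0 0 0 0 0.3;0 0 0 0 0 0 1"

```text
time_s: 5.15
tcp_pos: [0.4873, 0.2696, 0.0346]
ee_rot: [[-0.999, -0.045, 0.004], [-0.045, 0.999, 0.002], [-0.004, 0.002, -1.0]]
wrist_force: [-0.1, 1.0, -0.2]
gripper_width: 0.811
gripper_force: 0.0
```

Call:
jog_arm:
  plan: "0 0 0 0 0 0 1;0 0 0 0 0 0 1;0 0 0 0 0 0 1;0 0 0 0 0 0 1;0 0 0 0 0 0 1;0 0 0 0 0 0 1;0 0 0 0 0 0 1;0 0 -0.1 0 0 0 1;0 0 -0.3 0 0 0 1;0 0 -0.5 0 0 0 1"

```text
time_s: 6.15
tcp_pos: [0.4865, 0.2689, 0.0564]
ee_rot: [[-0.999, -0.045, 0.002], [-0.045, 0.999, -0.0], [-0.002, -0.001, -1.0]]
wrist_force: [0.7, -0.3, -1.1]
gripper_width: 0.131
gripper_force: 30.0
```

Call:
jog_arm:
  plan: "0 0 -0.8 0 0 0 1;0 0 -0.8 0 0 0 1;0 0 -0.8 0 0 0 1;0 0 -0.8 0 0 0 1;0 0 -0.8 0 0 0 1;0 0 -0.8 0 0 0 1;0 0 -0.8 0 0 0 1;0 0 -0.8 0 0 0 1;0 0 0 0 0 0 1;0 0 0 0 0 0 1"

```text
time_s: 7.15
tcp_pos: [0.4862, 0.2691, 0.217]
ee_rot: [[-0.999, -0.045, 0.004], [-0.045, 0.999, 0.002], [-0.004, 0.002, -1.0]]
wrist_force: [0.5, 0.0, -1.1]
gripper_width: 0.138
gripper_force: 30.0
```

```bash
python3 - <<'E'
from h import *
s=r.sense();print(s['gripper_width'],s['gripper_force'])
p,d=r.capture('side');cv2.imwrite('pics/side2.png',p[150:390,140:400,::-1].repeat(2,0).repeat(2,1))
go([.484,-.364,s['tcp_pos'][2]],down(100.3))
E
```

```text
0.1379158763044838 29.995292723178864
t 7.2 shift [  1.21 -25.28  -0.06] turn [ 0.    0.02 -0.96]
```

View pics/side2.png

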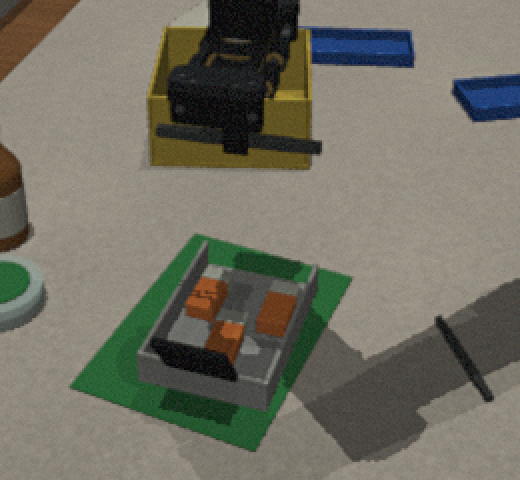

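The forceps are held level at their middle, at (240,140) in the crop. The mailers are still on the tray.

Call:
jog_arm:
  plan: "0.04 -0.5 0 0 0 0 1;0.04 -0.8 0 0 0 0 1;0.04 -1 0 0 0 0 1;0.04 -1 0 0 0 0 1;0.04 -1 0 0 0 0 1;0.04 -1 0 0 0 0 1;0.04 -1 0 0 0 0 1;0.04 -1 0 0 0 0 1;0.04 -1 0 0 0 0 1;0.04 -1 0 0 0 0 1"

```text
time_s: 8.2
tcp_pos: [0.4858, 0.0339, 0.2156]
ee_rot: [[-0.999, -0.044, 0.002], [-0.044, 0.999, 0.0], [-0.002, 0.0, -1.0]]
wrist_force: [-0.1, -0.7, -0.2]
gripper_width: 0.136
gripper_force: 30.0
```

Call:
jog_arm:
  plan: "0.04 -1 0 0 0 0 1;0.04 -1 0 0 0 0 1;0.04 -1 0 0 0 0 1;0.04 -1 0 0 0 0 1;0.04 -1 0 0 0 0 1;0.04 -1 0 0 0 0 1;0.04 -1 0 0 0 0 1;0.04 -1 0 0 0 0 1;0.04 -1 0 0 0 0 1;0.04 -1 0 0 0 0 1"

```text
time_s: 9.2
tcp_pos: [0.4865, -0.2157, 0.2154]
ee_rot: [[-0.999, -0.044, 0.002], [-0.044, 0.999, 0.001], [-0.002, 0.001, -1.0]]
wrist_force: [-0.3, 0.0, -0.2]
gripper_width: 0.135
gripper_force: 30.0
```

Call:
jog_arm:
  plan: "0.04 -1 0 0 0 0 1;0.04 -1 0 0 0 0 1;0.04 -1 0 0 0 0 1;0.04 -1 0 0 0 0 1;0.04 -1 0 0 0 0 1;0 -0.7 0 0 0 0 1;0 -0.3 0 0 0 -0.5 1;0 0 0 0 0 -0.46 1;0 0 0 0 0 0 1;0 0 0 0 0 0 1"

```text
time_s: 10.2
tcp_pos: [0.4894, -0.364, 0.2156]
ee_rot: [[-0.984, -0.177, 0.002], [-0.177, 0.984, 0.001], [-0.003, 0.001, -1.0]]
wrist_force: [0.2, 0.1, -0.4]
gripper_width: 0.129
gripper_force: 30.0
```

```bash
python3 - <<'E'
from h import *
go([.484,-.364,.0065],down(100.3))
E
```

```text
t 10.2 shift [0.24 0.03 8.36] turn [ 0.    0.02 -0.01]
```

Call:
jog_arm:
  plan: "0.24 0 0.9 0 0 0 1;0 0 1 0 0 0 1;0 0 1 0 0 0 1;0 0 1 0 0 0 1;0 0 1 0 0 0 1;0 0 1 0 0 0 1;0 0 1 0 0 0 1;0 0 0.7 0 0 0 1;0 0 0.3 0 0 0 1;0 0 0 0 0 0 1"

```text
time_s: 11.2
tcp_pos: [0.4842, -0.3644, 0.0175]
ee_rot: [[-0.984, -0.178, 0.001], [-0.178, 0.984, 0.001], [-0.001, 0.001, -1.0]]
wrist_force: [0.2, -0.2, -0.5]
gripper_width: 0.132
gripper_force: 30.0
```

```bash
python3 - <<'E'
from h import *
go([.484,-.364,.006],down(100.3))
go([.484,-.364,.006],down(100.3))
E
```

```text
t 11.2 shift [0.01 0.02 0.46] turn [ 0.01  0.01 -0.  ]
t 11.2 shift [0.01 0.02 0.46] turn [ 0.01  0.01 -0.  ]
```

Next: lower the last bit, open partly, then lift.

Call:
jog_arm:
  plan: "0 0 0.2 0 0 0 1;0 0 0.16 0 0 0 1;0 0 0.08 0 0 0 1;0 0 0 0 0 0 1;0 0 0 0 0 0 1;0 0 0 0 0 0 0.65;0 0 0 0 0 0 0.5;0 0 0 0 0 0 0.4;0 0 0 0 0 0 0.4;0 0 0 0 0 0 0.4"

```text
time_s: 12.2
tcp_pos: [0.4849, -0.3648, 0.0073]
ee_rot: [[-0.984, -0.178, 0.003], [-0.178, 0.984, 0.001], [-0.003, 0.0, -1.0]]
wrist_force: [-0.2, 0.4, -0.3]
gripper_width: 0.299
gripper_force: 0.0
```

Call:
jog_arm:
  plan: "0 0 0 0 0 0 0.4;0 0 -0.2 0 0 0 0.4;0 0 -0.5 0 0 0 0.4;0 0 -1 0 0 0 0.4;0 0 -1 0 0 0 0.4;0 0 -1 0 0 0 0.4;0 0 -1 0 0 0 0.4;0 0 -1 0 0 0 -1;0 0 -1 0 0 0 -1;0 1 0 0 0 0 -1"

```text
time_s: 13.2
tcp_pos: [0.4825, -0.343, 0.1802]
ee_rot: [[-0.984, -0.177, 0.012], [-0.177, 0.984, -0.005], [-0.011, -0.007, -1.0]]
wrist_force: [1.2, 0.0, 0.0]
gripper_width: 0.492
gripper_force: 0.0
```

Call:
jog_arm:
  plan: "0 1 -0.7 0 0 0 -1;0 1 -0.7 0 0 0 -1;0 1 0 0 0 0 -1;0 1 0 0 0 0 -1;0 1 0 0 0 0 -1;0 1 0 0 0 0 -1;0 1 0 0 0 0 -1;0 1 0 0 0 0 -1;0 1 0 0 0 0 -1;0 1 0 0 0 0 -1"

```text
time_s: 14.2
tcp_pos: [0.4349, -0.0934, 0.2111]
ee_rot: [[-0.984, -0.178, 0.005], [-0.178, 0.984, 0.001], [-0.005, -0.0, -1.0]]
wrist_force: [0.5, 0.1, 0.3]
gripper_width: 1.002
gripper_force: 0.0
```

```bash
python3 - <<'E'
from h import *
for n in('top','side'):
    p,d=r.capture(n);np.savez('pics/%s3.npz'%n,p=p,d=d)
    print(blobs(n,p,(0,0,0),(180,255,70),.009,30,(392,180,445,270) if n=='top' else (280,160,350,185)))
    a=p[150:290,60:460] if n=='top' else p[140:340,170:370]
    cv2.imwrite('pics/%s3.png'%n,p[:,:,::-1])
go([.497,.3885,.2],down(87,0))
p=np.load('pics/top3.npz')['p'];a=p[90:290,85:245];b=p[120:280,360:460]
q=np.load('pics/side3.npz')['p']
I=np.zeros((400,780,3),np.uint8);I[:,:320]=cv2.resize(a,(320,400));I[:320,330:530]=cv2.resize(b,(200,320));I[:120,540:780]=cv2.resize(q[150:190,270:350],(240,120))
cv2.imwrite('pics/m3.png',I[:,:,::-1])
E
```

```text
[(array([ 0.4851, -0.363 ], dtype=float32), (0.149, 0.013), 9.5), (array([ 0.4766, -0.3258], dtype=float32), (0.199, 0.005), 10.7), (array([ 0.493 , -0.4066], dtype=float32), (0.193, 0.006), 11.4)]
[(array([ 0.4559, -0.3507], dtype=float32), (0.15, 0.069), 10.3), (array([ 0.4665, -0.3977], dtype=float32), (0.154, 0.069), 10.1)]
t 14.3 shift [-5.94 18.47  0.49] turn [0.01 0.04 1.68]
```

View pics/m3.png

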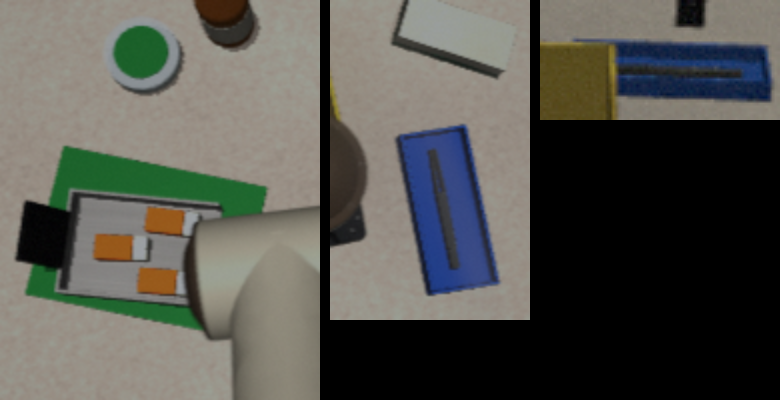

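The forceps lie flat in the target dish, centred at (0.485, -0.363). The mailers on the tray are undisturbed.

```bash
cat >> h.py <<'E'
G=np.array([.496,.3895,.072])
def grip(back,a=87,tilt=30,G=G):
    M=down(a,tilt);return G+(.019-back)*M[:,2],M
E
python3 - <<'E'
from h import *
p,M=grip(.12);print(p,M.round(2));go(p,M)
E
```

```text
[0.49864297 0.43993079 0.15946857] [[-1.    0.05 -0.03]
 [ 0.05  0.86 -0.5 ]
 [ 0.   -0.5  -0.87]]
t 14.3 shift [-6.37 20.48  2.11] turn [3.74 0.48 1.63]
```

Call:
jog_arm:
  plan: "-0.3 0.95 0 0 0 0 -1;-0.3 0.98 0 0 0 0 -1;-0.3 0.98 0 0 0 0 -1;-0.3 0.98 0 0 0 0 -1;-0.3 0.98 0 0 0 0 -1;-0.3 0.98 0 0 0 0 -1;-0.3 0.98 0 0 0 0 -1;-0.3 0.98 0 0 0 0 -1;-0.3 0.98 0 0 0 0 -1;-0.3 0.98 0 0 0 0 -1"

```text
time_s: 15.3
tcp_pos: [0.4658, 0.16, 0.2111]
ee_rot: [[-0.984, -0.178, 0.004], [-0.178, 0.984, 0.001], [-0.005, 0.0, -1.0]]
wrist_force: [0.5, -0.2, -0.1]
gripper_width: 0.997
gripper_force: 0.0
```

Call:
jog_arm:
  plan: "-0.3 0.98 0 0 0 0 -1;-0.3 0.98 0 0 0 0 -1;-0.3 0.98 0 0 0 0 -1;-0.3 0.98 0 0 0 0 -1;-0.3 0.98 0 0 0 0 -1;-0.3 0.98 0 0 0 0 -1;-0.3 0.98 0 0 0 0 -1;-0.3 0.98 0 0 0 0 -1;-0.3 0.98 0 0 0 0 -1;-0.3 0.98 0 0 0 0 -1"

```text
time_s: 16.3
tcp_pos: [0.4961, 0.4144, 0.2112]
ee_rot: [[-0.984, -0.178, 0.004], [-0.178, 0.984, 0.001], [-0.004, 0.0, -1.0]]
wrist_force: [0.5, 0.9, -0.0]
gripper_width: 1.003
gripper_force: 0.0
```

Call:
jog_arm:
  plan: "-0.3 0.9 0 0 0 0 -1;0 0 0.7 0 0 0 -1;0 0 0.7 0 0 0 -1;0 0 0.7 0 0 0 -1;0 0 0 0.75 0.1 0.33 -1;0 0 0 0.75 0.1 0.33 -1;0 0 0 0.75 0.1 0.33 -1;0 0 0 0.75 0.1 0.33 -1;0 0 0 0.74 0.08 0.31 -1;0 0 0 0 0 0 -1"

```text
time_s: 17.3
tcp_pos: [0.4988, 0.4382, 0.1548]
ee_rot: [[-0.999, 0.044, -0.032], [0.054, 0.862, -0.504], [0.005, -0.505, -0.863]]
wrist_force: [-0.5, -0.5, -0.5]
gripper_width: 0.997
gripper_force: 0.0
```

```bash
python3 - <<'E'
from h import *
p,M=grip(.12);go(p,M);go(*grip(0));print(r.sense()['joints'])
E
```

```text
t 17.3 shift [ 0.01 -0.03 -0.2 ] turn [-0.04 -0.04  0.01]
t 17.3 shift [-0.01 -0.01  4.6 ] turn [-0.04 -0.04  0.01]
[  60.88271393   41.58403336   14.10865138   12.55296938  -90.34379933
 -156.93721904]
```

Call:
jog_arm:
  plan: "0 0 0.6 0 0 0 -1;0 0 0.8 0 0 0 -1;0 0 0.8 0 0 0 -1;0 0 0.8 0 0 0 -1;0 0 0.8 0 0 0 -1;0 0 0.5 0 0 0 -1;0 0 0.3 0 0 0 -1;0 0 0 0 0 0 -1;0 0 0 0 0 0 -1;0 0 0 0 0 0 -1"

```text
time_s: 18.3
tcp_pos: [0.496, 0.3808, 0.0592]
ee_rot: [[-0.999, 0.046, -0.029], [0.054, 0.865, -0.498], [0.002, -0.499, -0.866]]
wrist_force: [0.4, -0.1, 0.4]
gripper_width: 1.001
gripper_force: 0.0
```

```bash
python3 - <<'E'
from h import *
go(*grip(0))
for n in ('side','top'):
    p,d=r.capture(n);cv2.imwrite('pics/%s4.png'%n,cv2.resize(p[200:400,140:360,::-1] if n=='side' else p[150:260,70:230,::-1],None,fx=3,fy=3))
E
```

```text
t 18.3 shift [0.02 0.05 0.14] turn [ 0.01 -0.02 -0.  ]
```

View pics/side4.png

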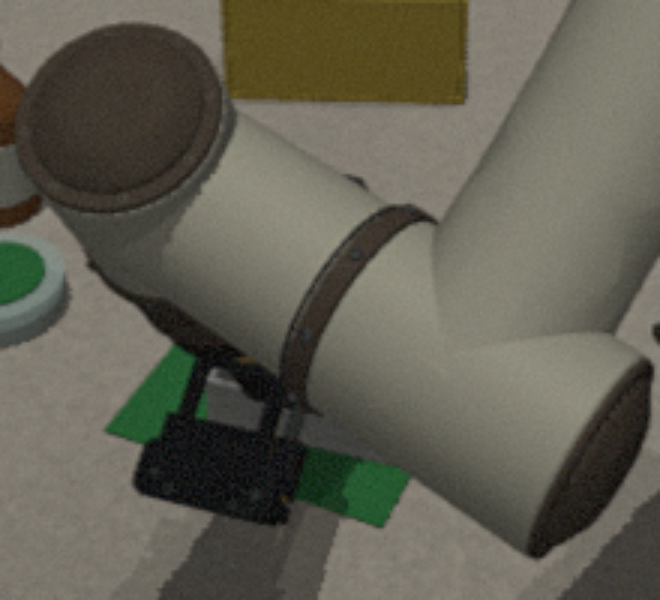

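The arm hides the handle and the gripper straddles it; the measured pose is within 4 mm of the target. Now I close the gripper.

Call:
jog_arm:
  plan: "0 0.04 0.14 0 0 0 -1;0 0 0 0 0 0 -0.5;0 0 0 0 0 0 0;0 0 0 0 0 0 0.4;0 0 0 0 0 0 0.7;0 0 0 0 0 0 0.9;0 0 0 0 0 0 1;0 0 0 0 0 0 1;0 0 0 0 0 0 1;0 0 0 0 0 0 1"

```text
time_s: 19.4
tcp_pos: [0.4955, 0.379, 0.0549]
ee_rot: [[-0.998, 0.046, -0.03], [0.055, 0.864, -0.5], [0.003, -0.501, -0.866]]
wrist_force: [-0.2, 0.1, -0.4]
gripper_width: 0.264
gripper_force: 0.0
```

Call:
jog_arm:
  plan: "0 0 0 0 0 0 1;0 0 0 0 0 0 1;0 -0.05 -0.09 0 0 0 1;0 -0.1 -0.17 0 0 0 1;0 -0.15 -0.26 0 0 0 1;0 -0.2 -0.35 0 0 0 1;0 -0.2 -0.35 0 0 0 1;0 -0.2 -0.35 0 0 0 1;0 0 0 0 0 0 1;0 0 0 0 0 0 1"

```text
time_s: 20.4
tcp_pos: [0.4955, 0.3793, 0.1004]
ee_rot: [[-0.998, 0.046, -0.03], [0.055, 0.865, -0.499], [0.003, -0.5, -0.866]]
wrist_force: [0.5, -0.2, -5.1]
gripper_width: 0.092
gripper_force: 30.0
```

```bash
python3 - <<'E'
from h import *
s=r.sense();print(s['gripper_width'],s['gripper_force'],s['moment'],s['wrist_force'])
p,d=r.capture('side');cv2.imwrite('pics/side5.png',cv2.resize(p[200:400,140:360,::-1],None,fx=3,fy=3))
p,d=r.capture('top');cv2.imwrite('pics/top5.png',cv2.resize(p[130:290,60:240,::-1],None,fx=3.5,fy=3.5))
E
```

```text
0.09163025802817 29.99493430601433 [ 2.03892799 -0.12680709 -0.00801925] [ 0.45798417 -0.1544644  -5.0922312 ]
```

View pics/top5.png

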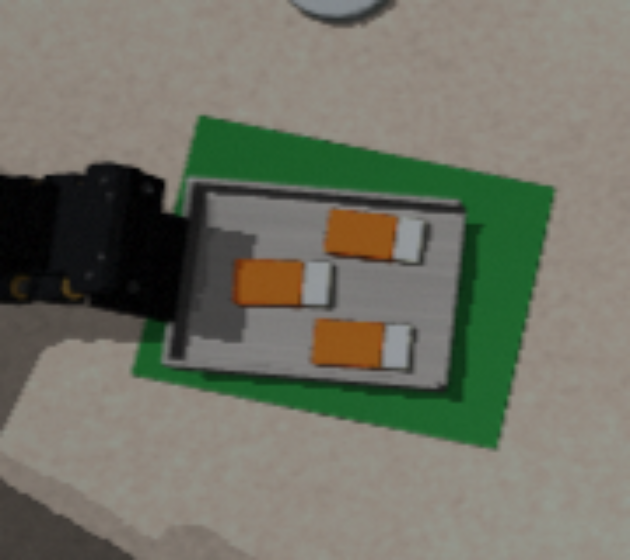

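The tray is gripped and lifted level with all three mailers on it (mailers at crop (375,235), (285,283) and (360,344)). Next I work out the path to the box.

```bash
cat >> h.py <<'E'
def lip(th,L,a=102):
    """TCP pose that puts the tray lip at L with nose-down angle th"""
    M=down(a,30-th);T=M@down(180,30).T   # tray axes (tray x = -tool y when level)
    return np.array(L)-T@np.array([.2005,0,-.065])+.019*M[:,2],M
E
python3 - <<'E'
from h import *
s=r.sense();A=np.array(s['ee_rot']);print('lip now',s['tcp_pos']-.019*A[:,2]+A@down(180,30).T@[.2005,0,-.065])
L=[.583,-.069,.15]
M0=A.copy()
p0,_=lip(0,L,87);go(p0,down(87,30))
p1,M1=lip(0,L);print(p0,p1,'turn after, in tool:',(np.degrees(Ro.from_matrix(down(87,30).T@M1).as_rotvec())/8).round(2),'shift',(M1.T@(p1-p0)/.025).round(2))
go(p1,M1)
for th in(0,10,20,30,40,50,55):
    p,M=lip(th,[.583,-.069,.135]);print(th,p.round(4))
E
```

```text
lip now [0.48463664 0.18810131 0.05140133]
t 20.5 shift [ -4.45 -10.69   1.6 ] turn [-0.01 -0.03 -0.  ]
[0.59299617 0.12173824 0.19854552] [0.54328887 0.11782619 0.19854552] turn after, in tool: [-0.   -0.94 -1.62] shift [ 1.98  0.23 -0.13]
t 20.5 shift [ -2.47 -10.92   1.74] turn [-0.01 -0.97 -1.63]
0 [0.5433 0.1178 0.1835]
10 [0.5456 0.1067 0.216 ]
20 [0.5491 0.0903 0.2459]
30 [0.5537 0.0691 0.2725]
40 [0.5591 0.0436 0.295 ]
50 [0.5652 0.0147 0.3125]
55 [ 0.5685 -0.0007  0.3193]
```

Call:
jog_arm:
  plan: "0 -0.08 -0.14 0 0 0 1;0 -0.16 -0.27 0 0 0 1;0 -0.24 -0.41 0 0 0 1;0 -0.27 -0.48 0 0 0 1;0 -0.27 -0.48 0 0 0 1;0 -0.27 -0.48 0 0 0 1;0 -0.27 -0.48 0 0 0 1;0 -0.2 -0.34 0 0 0 1;0 -0.14 -0.24 0 0 0 1;0 -0.06 -0.1 0 0 0 1"

```text
time_s: 21.5
tcp_pos: [0.496, 0.3797, 0.1994]
ee_rot: [[-0.998, 0.046, -0.03], [0.055, 0.865, -0.499], [0.003, -0.5, -0.866]]
wrist_force: [-0.1, -0.1, -4.2]
gripper_width: 0.088
gripper_force: 30.0
```

Call:
jog_arm:
  plan: "-0.03 -0.11 0.06 0 0 0 1;-0.06 -0.22 0.13 0 0 0 1;-0.09 -0.34 0.19 0 0 0 1;-0.12 -0.45 0.26 0 0 0 1;-0.15 -0.56 0.32 0 0 0 1;-0.15 -0.56 0.32 0 0 0 1;-0.15 -0.56 0.32 0 0 0 1;-0.15 -0.56 0.32 0 0 0 1;-0.15 -0.56 0.32 0 0 0 1;-0.15 -0.56 0.32 0 0 0 1"

```text
time_s: 22.5
tcp_pos: [0.5191, 0.2476, 0.1994]
ee_rot: [[-0.998, 0.046, -0.03], [0.055, 0.864, -0.5], [0.003, -0.501, -0.866]]
wrist_force: [-0.2, 0.0, -3.3]
gripper_width: 0.088
gripper_force: 30.0
```

Call:
jog_arm:
  plan: "-0.15 -0.56 0.32 0 0 0 1;-0.15 -0.56 0.32 0 0 0 1;-0.15 -0.56 0.32 0 0 0 1;-0.15 -0.56 0.32 0 0 0 1;-0.15 -0.56 0.32 0 0 0 1;-0.15 -0.56 0.32 0 0 0 1;-0.12 -0.45 0.26 0 0 0 1;-0.09 -0.34 0.19 0 0 0 1;-0.06 -0.22 0.13 0 0 0 1;-0.03 -0.11 0.06 0 0 0 1"

```text
time_s: 23.5
tcp_pos: [0.5418, 0.1181, 0.1999]
ee_rot: [[-0.998, 0.046, -0.03], [0.055, 0.864, -0.5], [0.003, -0.501, -0.866]]
wrist_force: [-0.3, 0.3, -4.5]
gripper_width: 0.089
gripper_force: 30.0
```

Call:
jog_arm:
  plan: "0 0 0 0 -0.05 -0.08 1;0 0 0 0 -0.1 -0.16 1;0 0 0 0 -0.12 -0.2 1;0 0 0 0 -0.14 -0.24 1;0 0 0 0 -0.14 -0.24 1;0 0 0 0 -0.14 -0.24 1;0 0 0 0 -0.14 -0.24 1;0 0 0 0 -0.1 -0.16 1;0 0 0 0 -0.04 -0.07 1;0 0 0 0 0 0 1"

```text
time_s: 24.5
tcp_pos: [0.5416, 0.1185, 0.2]
ee_rot: [[-0.978, -0.181, 0.105], [-0.209, 0.847, -0.49], [-0.0, -0.501, -0.866]]
wrist_force: [-0.0, -0.7, -4.1]
gripper_width: 0.091
gripper_force: 30.0
```

```bash
cat > w.py <<'E'
from h import *
import sys
s=r.sense();A=np.array(s['ee_rot']);print('t',s['time_s'],'lip now',s['tcp_pos']-.019*A[:,2]+A@down(180,30).T@[.2005,0,-.065],s['gripper_force'],'joints',np.round(s['joints']))
p,d=r.capture('top');np.savez('pics/%s.npz'%sys.argv[1],p=p);cv2.imwrite('pics/%s.png'%sys.argv[1],cv2.resize(p[90:290,140:400,::-1],None,fx=3,fy=3))
E
python3 - <<'E'
import sys;sys.argv=['','t6']
exec(open('w.py').read())
go(*lip(0,[.583,-.069,.145]))
ps=[lip(th,[.583,-.069,.145]) for th in range(0,56,5)]
for (p,M),(q,N) in zip(ps,ps[1:]): print((M.T@(q-p)/.025).round(2),(np.degrees(Ro.from_matrix(M.T@N).as_rotvec())/8).round(2))
E
```

```text
t 24.5 lip now [ 0.58149297 -0.06829108  0.15157068] 29.9943565708663 joints [  42.   20.  -22.   28.  -67. -135.]
t 24.55 shift [-0.05  0.09  0.24] turn [-0.  0.  0.]
[ 0.   -0.5  -0.47] [-0.62  0.   -0.  ]
[ 0.   -0.5  -0.47] [-0.62  0.    0.  ]
[-0.   -0.5  -0.47] [-0.62 -0.   -0.  ]
[-0.   -0.5  -0.47] [-0.62  0.   -0.  ]
[ 0.   -0.5  -0.47] [-0.62  0.    0.  ]
[-0.   -0.5  -0.47] [-0.62 -0.    0.  ]
[ 0.   -0.5  -0.47] [-0.62 -0.   -0.  ]
[ 0.   -0.5  -0.47] [-0.62  0.   -0.  ]
[ 0.   -0.5  -0.47] [-0.62  0.    0.  ]
[-0.   -0.5  -0.47] [-0.62 -0.    0.  ]
[-0.   -0.5  -0.47] [-0.62  0.   -0.  ]
```

View pics/t6.png

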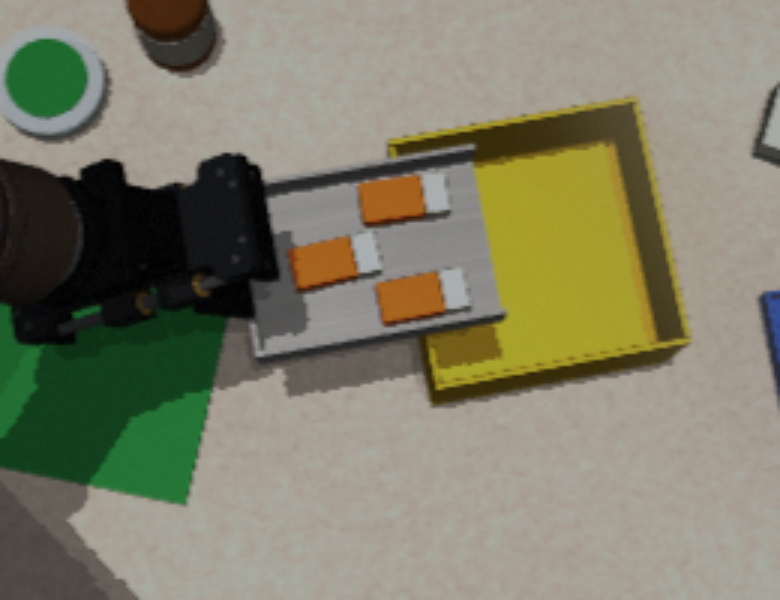

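The tray is aligned over the near part of the box, with the lip at about crop x = 490 and the box interior from 400 to 670. All three mailers are on it, so I tip it about the lip.

Call:
jog_arm:
  plan: "0 -0.17 -0.16 -0.21 0 0 1;0 -0.17 -0.16 -0.21 0 0 1;0 -0.17 -0.16 -0.21 0 0 1;0 -0.17 -0.16 -0.21 0 0 1;0 -0.17 -0.16 -0.21 0 0 1;0 -0.17 -0.16 -0.21 0 0 1;0 -0.17 -0.16 -0.21 0 0 1;0 -0.17 -0.16 -0.21 0 0 1;0 -0.17 -0.16 -0.21 0 0 1;0 -0.17 -0.16 -0.21 0 0 1"

```text
time_s: 25.55
tcp_pos: [0.5464, 0.0948, 0.2529]
ee_rot: [[-0.978, -0.203, 0.046], [-0.208, 0.952, -0.224], [0.002, -0.229, -0.974]]
wrist_force: [0.5, -0.2, -4.8]
gripper_width: 0.085
gripper_force: 30.0
```

Call:
jog_arm:
  plan: "0 -0.17 -0.16 -0.21 0 0 1;0 -0.17 -0.16 -0.21 0 0 1;0 -0.17 -0.16 -0.21 0 0 1;0 -0.17 -0.16 -0.21 0 0 1;0 -0.17 -0.16 -0.21 0 0 1;0 -0.17 -0.16 -0.21 0 0 1;0 -0.17 -0.16 -0.21 0 0 1;0 -0.17 -0.16 -0.21 0 0 1;0 -0.17 -0.16 -0.21 0 0 1;0 -0.17 -0.16 -0.21 0 0 1"

```text
time_s: 26.55
tcp_pos: [0.554, 0.0573, 0.2965]
ee_rot: [[-0.978, -0.208, -0.016], [-0.209, 0.976, 0.06], [0.003, 0.062, -0.998]]
wrist_force: [0.0, 0.2, -4.6]
gripper_width: 0.096
gripper_force: 30.0
```

Call:
jog_arm:
  plan: "0 -0.17 -0.16 -0.21 0 0 1;0 -0.17 -0.16 -0.21 0 0 1;0 -0.17 -0.16 -0.21 0 0 1;0 -0.17 -0.16 -0.21 0 0 1;0 -0.17 -0.16 -0.21 0 0 1;0 -0.17 -0.16 -0.21 0 0 1;0 -0.17 -0.16 -0.21 0 0 1;0 0 0 0 0 0 1;0 0 0 0 0 0 1;0 0 0 0 0 0 1"

```text
time_s: 27.55
tcp_pos: [0.5615, 0.0253, 0.3198]
ee_rot: [[-0.978, -0.201, -0.055], [-0.209, 0.943, 0.258], [0.0, 0.264, -0.964]]
wrist_force: [0.8, -0.2, -3.8]
gripper_width: 0.089
gripper_force: 30.0
```

```bash
python3 w.py t7
```

```text
t 27.55 lip now [ 0.58227743 -0.07234543  0.14986121] 29.984493786469102 joints [ 10.  15.   8. -15. -84. -86.]
```

View pics/t7.png

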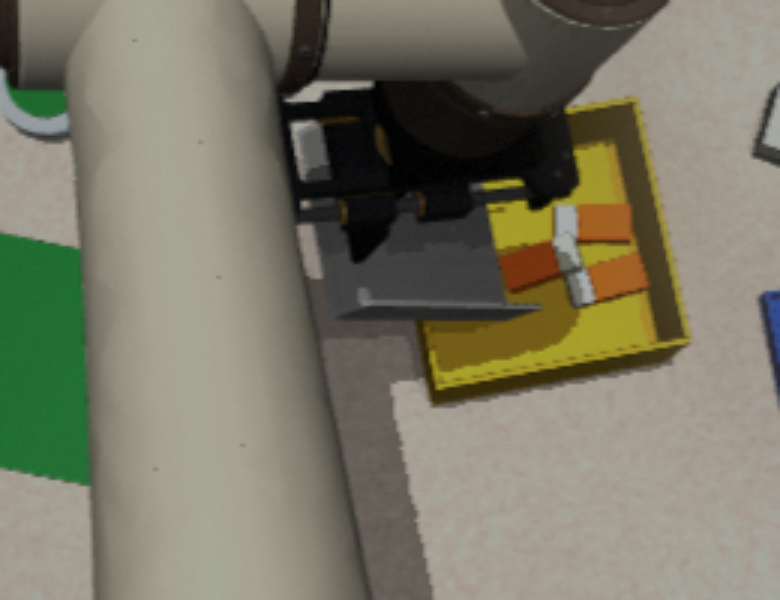

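All three mailers are in the yellow box, at crop (600,225), (540,262) and (610,280), and the tray is empty. I level it and bring it back.

Call:
jog_arm:
  plan: "0 0.23 0.25 0.31 0 0 1;0 0.46 0.51 0.62 0 0 1;0 0.46 0.51 0.62 0 0 1;0 0.46 0.51 0.62 0 0 1;0 0.46 0.51 0.62 0 0 1;0 0.46 0.51 0.62 0 0 1;0 0.46 0.51 0.62 0 0 1;0 0.46 0.51 0.62 0 0 1;0 0.46 0.51 0.62 0 0 1;0 0.23 0.25 0.31 0 0 1"

```text
time_s: 28.6
tcp_pos: [0.5417, 0.1164, 0.1985]
ee_rot: [[-0.977, -0.185, 0.103], [-0.212, 0.851, -0.481], [0.002, -0.492, -0.871]]
wrist_force: [0.0, -0.1, -3.2]
gripper_width: 0.093
gripper_force: 30.0
```

```bash
python3 - <<'E'
import sys;sys.argv=['','t8']
exec(open('w.py').read())
go([.5083,.3756,s['tcp_pos'][2]],down(87,30))
E
```

```text
t 28.6 lip now [ 0.58191981 -0.06982608  0.1480745 ] 29.98397813178599 joints [  42.   20.  -22.   28.  -66. -135.]
t 28.65 shift [-0.92  9.02 -5.19] turn [0.05 0.92 1.67]
```

Call:
jog_arm:
  plan: "-0.01 0.11 -0.06 0 0 0 1;-0.02 0.22 -0.13 0 0 0 1;-0.03 0.34 -0.19 0 0 0 1;-0.05 0.45 -0.26 0 0 0 1;-0.06 0.56 -0.32 0 0 0 1;-0.06 0.56 -0.32 0 0 0 1;-0.06 0.56 -0.32 0 0 0 1;-0.06 0.56 -0.32 0 0 0 1;-0.06 0.56 -0.32 0 0 0 1;-0.06 0.56 -0.32 0 0 0 1"

```text
time_s: 29.65
tcp_pos: [0.527, 0.2448, 0.2013]
ee_rot: [[-0.978, -0.182, 0.102], [-0.209, 0.853, -0.479], [-0.0, -0.49, -0.872]]
wrist_force: [-0.4, 0.3, -2.8]
gripper_width: 0.089
gripper_force: 30.0
```

Call:
jog_arm:
  plan: "-0.06 0.56 -0.32 0 0 0 1;-0.06 0.56 -0.32 0 0 0 1;-0.06 0.56 -0.32 0 0 0 1;-0.06 0.56 -0.32 0 0 0 1;-0.06 0.56 -0.32 0 0 0 1;-0.06 0.56 -0.32 0 0 0 1;-0.05 0.45 -0.26 0 0 0 1;-0.03 0.34 -0.19 0 0 0 1;-0.02 0.22 -0.13 0 0 0 1;-0.01 0.11 -0.06 0 0 0 1"

```text
time_s: 30.65
tcp_pos: [0.5117, 0.3724, 0.2022]
ee_rot: [[-0.978, -0.182, 0.102], [-0.209, 0.853, -0.479], [0.0, -0.49, -0.872]]
wrist_force: [-0.4, 0.1, -2.3]
gripper_width: 0.09
gripper_force: 30.0
```

Call:
jog_arm:
  plan: "0 0 0 0 0.05 0.1 1;0 0 0 0.01 0.12 0.21 1;0 0 0 0.01 0.12 0.21 1;0 0 0 0.01 0.12 0.21 1;0 0 0 0.01 0.12 0.21 1;0 0 0 0.01 0.12 0.21 1;0 0 0 0 0.12 0.21 1;0 0 0 0 0.1 0.21 1;0 0 0 0 0.05 0.1 1;0 0 0 0 0 0 1"

```text
time_s: 31.65
tcp_pos: [0.512, 0.3719, 0.2023]
ee_rot: [[-0.998, 0.051, -0.025], [0.057, 0.867, -0.495], [-0.004, -0.496, -0.869]]
wrist_force: [-0.3, -0.3, -2.8]
gripper_width: 0.091
gripper_force: 30.0
```

```bash
python3 - <<'E'
import sys;sys.argv=['','t9']
exec(open('w.py').read())
for n,lo in(('top',0),):
    d_=d
# lip height/level check from depth: tray floor points
K=r.get_calibration('top');K,E=K['mtx'],K['extrinsics']
L=s['tcp_pos']-.019*A[:,2]
T=A@down(180,30).T
for off in([.18,0,-.065],[.08,0,-.065],[.13,.04,-.065],[.13,-.04,-.065]):
    u,v=proj('top',L+T@np.array(off))[0];Z=np.median(d[int(v)-2:int(v)+3,int(u)-2:int(u)+3])
    P=np.array([(u-K[0,2])/K[0,0]*Z,-(v-K[1,2])/K[1,1]*Z,-Z])@E[:3,:3].T+E[:3,3]
    print('expected',(L+T@np.array(off)).round(4),'seen',P.round(4))
go([.5083,.3756,.0549],down(87,30))
E
```

```text
t 31.65 lip now [0.50132952 0.18142064 0.15276845] 29.988491952535696 joints [  57.   35.    9.   14.  -90. -154.]
expected [0.5025 0.2019 0.1529] seen [0.5026 0.202  0.1521]
expected [0.5082 0.3017 0.1534] seen [0.5082 0.3018 0.1532]
expected [0.5453 0.2495 0.1533] seen [0.5453 0.2496 0.1531]
expected [0.4654 0.2541 0.153 ] seen [0.4653 0.254  0.1534]
t 31.7 shift [0.17 3.05 5.05] turn [ 0.04  0.01 -0.04]
```

Call:
jog_arm:
  plan: "0.1 0.1 0.16 0.04 0 -0.04 1;0 0.3 0.49 0 0 0 1;0 0.4 0.66 0 0 0 1;0 0.4 0.66 0 0 0 1;0 0.4 0.66 0 0 0 1;0 0.4 0.66 0 0 0 1;0 0.4 0.66 0 0 0 1;0 0.3 0.49 0 0 0 1;0 0.2 0.33 0 0 0 1;0 0 0 0 0 0 1"

```text
time_s: 32.7
tcp_pos: [0.5089, 0.3744, 0.0611]
ee_rot: [[-0.999, 0.044, -0.027], [0.051, 0.863, -0.502], [0.001, -0.503, -0.864]]
wrist_force: [-0.1, 0.0, -2.5]
gripper_width: 0.088
gripper_force: 30.0
```

```bash
python3 - <<'E'
from h import *
go([.5098,.3752,.0555],down(87,30))
E
```

```text
t 32.7 shift [-0.03  0.14  0.18] turn [-0.02 -0.    0.01]
```

Call:
jog_arm:
  plan: "0 0.03 0.05 0 0 0 1;0 0.03 0.05 0 0 0 1;0 0.02 0.04 0 0 0 1;0 0.01 0.02 0 0 0 1;0 0.01 0.02 0 0 0 1;0 0 0 0 0 0 1;0 0 0 0 0 0 1;0 0 0 0 0 0 1;0 0 0 0 0 0 1;0 0 0 0 0 0 1"

```text
time_s: 33.7
tcp_pos: [0.5096, 0.3751, 0.0577]
ee_rot: [[-0.999, 0.045, -0.025], [0.051, 0.865, -0.5], [-0.001, -0.5, -0.866]]
wrist_force: [0.3, 0.4, -2.7]
gripper_width: 0.09
gripper_force: 30.0
```

Call:
jog_arm:
  plan: "0 0.01 0.02 0 0 0 1;0 0.01 0.02 0 0 0 1;0 0.01 0.02 0 0 0 1;0 0.01 0.02 0 0 0 1;0 0 0 0 0 0 1;0 0 0 0 0 0 1;0 0 0 0 0 0 1;0 0 0 0 0 0 1;0 0 0 0 0 0 1;0 0 0 0 0 0 1"

```text
time_s: 34.7
tcp_pos: [0.5096, 0.3748, 0.0555]
ee_rot: [[-0.999, 0.045, -0.025], [0.051, 0.865, -0.5], [-0.001, -0.501, -0.866]]
wrist_force: [-0.3, 0.4, -3.0]
gripper_width: 0.088
gripper_force: 30.0
```

Call:
jog_arm:
  plan: "0 0.01 0.02 0 0 0 1;0 0.01 0.02 0 0 0 1;0 0 0 0 0 0 1;0 0 0 0 0 0 1;0 0 0 0 0 0 1;0 0 0 0 0 0 1;0 0 0 0 0 0 1;0 0 0 0 0 0 1;0 0 0 0 0 0 1;0 0 0 0 0 0 1"

```text
time_s: 35.7
tcp_pos: [0.5096, 0.3749, 0.0552]
ee_rot: [[-0.999, 0.045, -0.025], [0.051, 0.864, -0.5], [-0.001, -0.501, -0.866]]
wrist_force: [-3.3, 0.7, 5.7]
gripper_width: 0.092
gripper_force: 30.0
```

```bash
python3 -c "
from h import *
for i in range(3): s=r.sense();print(s['wrist_force'],s['moment'],s['tcp_pos'])"
```

```text
[-3.31405838  0.66651492  5.6922201 ] [ 0.51950526  0.57302358 -0.40314384] [0.50959706 0.37488628 0.0551753 ]
[-3.31405838  0.66651492  5.6922201 ] [ 0.51950526  0.57302358 -0.40314384] [0.50959706 0.37488628 0.0551753 ]
[-3.31405838  0.66651492  5.6922201 ] [ 0.51950526  0.57302358 -0.40314384] [0.50959706 0.37488628 0.0551753 ]
```

The tray is down: the wrist force has reversed sign. Release and retreat along the tool axis.

Call:
jog_arm:
  plan: "0 0 0 0 0 0 0.8;0 0 0 0 0 0 0.6;0 0 0 0 0 0 0.3;0 0 0 0 0 0 0;0 0 0 0 0 0 0;0 0 0 0 0 0 -0.3;0 0 0 0 0 0 -0.3;0 0 0 0 0 0 -0.3;0 0 0 0 0 0 -0.3;0 0 0 0 0 0 -0.3"

```text
time_s: 36.7
tcp_pos: [0.5095, 0.3748, 0.0543]
ee_rot: [[-0.999, 0.045, -0.025], [0.051, 0.865, -0.5], [-0.001, -0.5, -0.866]]
wrist_force: [0.7, 0.4, 0.6]
gripper_width: 0.643
gripper_force: 0.0
```

Call:
jog_arm:
  plan: "0 0 -0.2 0 0 0 -0.3;0 0 -0.5 0 0 0 -0.3;0 0 -0.8 0 0 0 -0.3;0 0 -0.8 0 0 0 -0.3;0 0 -0.8 0 0 0 -0.3;0 0 -0.8 0 0 0 -0.3;0 0 -0.8 0 0 0 -0.3;0 0 -0.8 0 0 0 -0.3;0 0 -0.8 0 0 0 -0.3;0 0 0 0 0 0 -0.3"

```text
time_s: 37.7
tcp_pos: [0.5143, 0.4559, 0.1941]
ee_rot: [[-0.999, 0.046, -0.02], [0.05, 0.867, -0.495], [-0.005, -0.495, -0.869]]
wrist_force: [0.3, -0.4, 0.5]
gripper_width: 0.651
gripper_force: 0.0
```

```bash
python3 - <<'E'
from h import *
for n in('top','side'):
    p,d=r.capture(n);np.savez('pics/%sF.npz'%n,p=p,d=d);cv2.imwrite('pics/%sF.png'%n,p[:,:,::-1])
    if n=='top':print(blobs('top',p,(55,100,40),(85,255,255),.003,300))
s=r.sense();print(s['time_s'],s['wrist_force'])
I=np.load('pics/topF.npz')['p'];J=np.load('pics/sideF.npz')['p']
cv2.imwrite('pics/F.png',np.hstack([cv2.resize(I[60:300,70:470],(500,300)),cv2.resize(J[150:390,100:340],(300,300))])[:,:,::-1])
E
```

```text
[(array([0.5038, 0.2745], dtype=float32), (0.258, 0.189), 80.0), (array([0.7451, 0.2983], dtype=float32), (0.066, 0.066), 2.1)]
37.8 [-0.16452636  0.00907087 -1.11043807]
```

View pics/F.png

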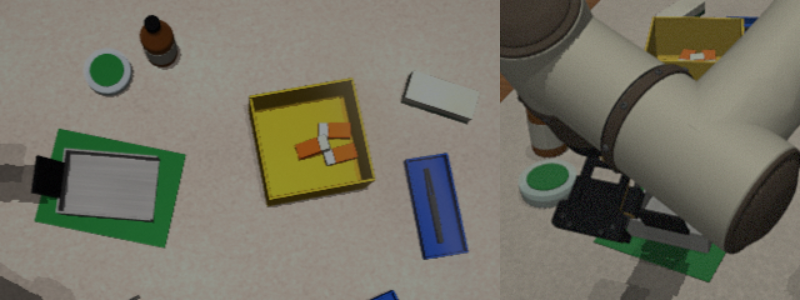

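The empty tray sits flat at the middle of the mat, the mailers are in the box and the forceps are in the dish. The petri dish measures where it started, and the bottle and carton look unmoved.

```bash
python3 -c "
from station import r
print(r.finish_job())"
```

```text
the job is handed in; nothing more can be done
None
```

The job is handed in at about 38 s of the 72 s: the large forceps lie flat in the right-most blue dish, the three mailers slid off the tipped tray into the yellow box, and the empty tray is back flat in the middle of the mat; in the last pictures the bottle, petri dish and carton look unmoved.

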